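# Refit the feeder's terminal-box cover and hold it shut

### The job

Refit the cover of the bowl feeder's terminal box: first, while the cover still lies on the bench, turn the wing of the box's quarter-turn fastener until it lines up with the slot in the cover as the cover will sit (wing straight across the box), then pick up the cover (it has a handle), lower it over the fastener and the locating pin, and push it down against its springy seal until it is flush on the frame. Finish while your fingers still hold it pressed flush - do not let go, somebody else will lock the fastener. Leave the jar, the two rings and the screwdriver alone.

Things in the scene. Friction and masses are not known exactly. Their poses are not given: they have to be found in the camera images.
- box: White terminal box fixed to the bench, 220 (x) x 150 (y) x 70 mm high, on two feet 170 mm long; origin at the centre of its underside, z up, x along its length. The fastener stands near its -x end, the locating pin near its +x end, with an opening (96 x 66 mm) in the middle, framed by the seal. It lies on either side of the bench; yaw within about 0.35 rad of world x.
- frame_top (a point): Centre of the box's flat top face (the frame), 70 mm above the box's origin; axes of the box. The cover is flush when its underside lies on this face.
- pin (a point): Foot of the fixed round locating pin on the box's top face, 80 mm from frame_top along the box's +x; pin 8 mm diameter, 20 mm tall, tapered tip.
- wing (a point): Centre of the steel wing of the quarter-turn fastener, on its vertical turning axis 78 mm from frame_top along the box's -x and 24 mm above the box's top face. The wing is an upright blade 32 mm long (its own y axis), 9 mm thick (its own x axis), 20 mm tall (14 to 34 mm above the top face), on a 9 mm diameter neck. It turns with joint fastener.
- fastener (a joint): Angle of the wing in rad, counter-clockwise from above; 0 or pi = the wing lies straight across the box (along the box's y), in line with the cover's slot; pi/2 = along the box. Starts between 0.5 and 2.64; range -0.4 to 3.55, no click or stop at 0 or pi; friction of 0.06 N m keeps it where it is left.
- seal (a joint): How far the black rubber seal ring (116 x 90 mm over its outside, 8 mm wide) is pushed down, m. Free (0) it stands 6 mm above the box's top face; 0.006 = level with it, cover flush. It springs back: 2400 N/m, so about 14 N when flush, of which the cover's own weight gives about 3 N.
- cover: Loose grey cover plate 200 (x) x 130 (y) x 5 mm, 0.25 to 0.4 kg, lying flat on the bench, handle up; origin at the centre of its underside, x along its length, z up. Slot through it near its -x end, round hole (14 mm diameter) through it 80 mm from the origin along +x. Yaw within about 0.5 rad of world x. On the box its origin and axes coincide with those of frame_top.
- slot (a point): Centre of the slot at the cover's underside, 78 mm from the cover's origin along its -x; the slot is 44 mm long (along the cover's y) and 18 mm wide.
- handle (a point): Centre of the handle's grip bar on the cover, above the cover's origin by 39 mm; bar 72 mm long (along the cover's x), 12 mm wide (y), 12 mm tall, with 28 mm free under it, on two posts 12 mm wide, 64 mm apart.
- jar: Closed clear jar with black cap, 52 mm diameter, 75 mm tall, standing between the box's and the cover's places; origin at the centre of its underside. Leave alone.
- ring_a: Loose black ring, 34 mm diameter, 10 mm tall, on the bench between the two places; origin at its underside. Leave alone.
- ring_b: Another such black ring. Leave alone.
- driver: Black-handled screwdriver 150 mm long, lying across the bench beyond the work. Leave alone.
Mind the look-alikes: they are no part of the job. Of the things shaped like the cover, the grey one is meant.

How it is judged:
On the way, in this order (a step that is already met when the one before it is completed fails the run):
1. the fastener's wing is turned straight across the box (within 0.2 rad) while the cover still lies on the bench (angle between the y axis of wing and the y axis of box, either way round below 0.2 rad and height (world z) of cover below 0.02 m and distance of cover from where it was at the start of the episode below 0.05 m), for 0.2 s.
2. the cover sits over the fastener and the pin, pressed flush on the frame (z of cover in the frame of frame_top between -0.004 and 0.0022 m and horizontal distance between slot and wing below 0.009 m and horizontal distance between cover and frame_top below 0.009 m and angle between the x axis of cover and the x axis of box, either way round below 0.12 rad and angle between the z axis of cover and the z axis of box, either way round below 0.035 rad and value of joint seal above 0.0035 m), for 0.2 s.
At the end, for the whole second after the job is handed in: Cover within 2.2 mm of the frame, seal down over 3.5 mm, slot over wing and cover over frame within 9 mm, square within 0.12 rad, level within 0.035 rad, wing across the box within 0.35 rad, cover at rest, fingers still on it with over 3 N (all of step 2 and angle between the y axis of wing and the y axis of box, either way round below 0.35 rad and contact force between the fingers and cover above 3 N and linear speed of cover below 0.01 m/s); the arm keeps its last pose, push and grip.
It fails at once if a bystander (jar, ring or screwdriver) is moved more than 30 mm or the jar tipped over (distance of any of jar, ring_a, ring_b, driver from where it was at the start of the episode above 0.03 m or angle between jar's own z axis and vertical above 0.5 rad).
It also fails if it takes over 53 s, if anything falls off the work surface, if the arm or the gripper's body presses on something with over 40 N, if the wrist force passes 120 N, or if a joint passes its speed limit or range.

### The arm

A 7-joint arm with a two-finger parallel gripper is mounted at the origin on the work surface. World frame = base frame: x ahead of the robot, y to its left, z up, the work surface at z = 0. Lengths are in m, angles in rad, forces in N, time in s.
With the tool pointing down it reaches from about 0.4 to 0.85 m from the base axis. Payload 10.4 kg.
Tool frame: the origin (TCP) lies on the centre line of the jaws, within the pads' length; the fingertips stand 14 mm ahead of it and the grasp point (between the pads) lies 5 mm behind it (manip.tip_reach is the distance from the TCP to the fingertips, in m); z points along the fingers, y is the line along which they close (so a half turn about z gives the same grasp; the last joint's range is limited). The gripper opens to 85 mm and grips with 20 to 120 N. Pads are 22 mm wide; open, the fingers measure 114 mm over their backs; the gripper's body (76 mm by 85 mm) begins 54 mm behind the grasp point. The pads swing forward as they close: fully open they stand 13 mm farther back than shut.
Start: joints at [-1.261, 0.332, -0.065, 1.46, 0.022, 1.35, -0.088], TCP at [0.204, 0.591, 0.245] pointing down, gripper open.
Joint ranges: [-2.6, 2.6], [-0.5, 2.12], [-1.47, 1.34], [0.16, 2.42], [-1.27, 4.41], [0.06, 2.06], [-2.6, 2.6]. Speed limits (rad/s): [2.22, 2.22, 2.79, 2.79, 3.14, 3.14, 3.14].

### API

Orientations are given as a unit quaternion [x, y, z, w].
In Python, from workcell import manip gives the robot as it stands.
- The arm moves only by the shell command python3 -m pendant 'ROWS' [FORCE]. ROWS is JSON, a list of rows, each a list of 7 numbers: the shift along the tool's x, y, z in units of 50 mm (1.0 is 50 mm), then the turn, a rotation vector about the tool's x, y, z in units of 8 degrees (1.0 is 8 degrees), then the opening, from -1 (shut) to 1 (fully open), so that 0 is half open. In form: [[dx, dy, dz, ax, ay, az, jaw], ...]. A call has exactly 10 rows; each row is the pose to reach, as a shift and turn from the pose commanded when the call began, along the tool's axes at that moment; what a row does not reach only later rows make up. A row lasts 1/8 s, in which the tool goes at most 62.5 mm and 10.7 degrees, less where a joint would pass 70% of its speed; a pose out of reach is approached as far as the arm can. A call with a gripper value outside its range is refused whole. The fingers move at their own pace and stop on an object; FORCE is the grip in N (left out, the last holds). Time passes only in rows, so rows that repeat a pose let the fingers close, or fill a call up. It gives the time, the measured TCP pose, the force, the opening and the grip force at its end, in the units of the state.
- manip.get_obs(): the state, without advancing time (a new reading comes with each control period).
- manip.camera(name): name is "scene" or "top" or "wrist"; returns (picture, depth): 400x640x3 uint8, red, green, blue; 400x640 float32, m along the optical axis (not along the pixel's ray), 0 where there is no reading.
- manip.get_calibration(name): a dict with "fx", "fy", "cx", "cy" (pixels), "xyz" and "orientation" of the camera in the world. Camera axes: x right, y up, looking along -z (the intrinsics and any distortion apply to the point x, -y, -z); pixel columns grow to the right and rows downward; lengths in m; the calibration is good to about 2 mm. A picture is of the moment at which its call begins: read the wrist's pose just before it. get_calibration takes no time and is no camera call; for the wrist camera it gives the pose at the moment of the call.
- manip.hand_in(): hands the job in; it is judged then, once.
Trained networks look in the newest picture that a camera, given by its name, has taken for a name from the list of things; names that differ only in an ending like _2 or _b are one class to them, and where a whole thing is asked for, a point or a joint stands for the part that bears it (a point fixed in the world has none). Each returns a list of dicts, best first, with "p" (0 to 1); they miss things now and then, are a little off and sometimes report something else, mostly with a low value. They report only what shows in the picture. A call takes as long as a camera call. They do not tell look-alikes from the thing itself.
- manip.find_in(thing, camera): "box" ([left, top, right, bottom] in pixels, round what is visible of it).
- manip.trace(thing, camera): "pixels" (400x640 bool, what is visible of it) and "box" ([left, top, right, bottom] in pixels, round what is visible of it).
- manip.tip_of(thing, camera): "pixel" ([column, row] in pixels: a listed point, or the origin of a listed thing).
The state is a dict: "clock": time; "joint_pos": joint angles; "joint_velocities": joint speeds; "tau": joint torques, N m; "position": TCP position; "ee_rot": TCP orientation; "ft_force": force on the tool from outside, world axes, zero at the start; "torque": the same for the moment, N m; "grip_width": opening from 0.0 (shut) to 1.0 (fully open); "grasp_force": force on a finger pad.
Only numpy, scipy, OpenCV 4.12 (cv2) and the standard library are available. Lean on these libraries where they do the work, as an engineer would, in place of code of your own. Each camera call takes 0.05 s, during which the arm holds its last target. There are 200 camera calls.

## Working session

There is one attempt and no reset: what is moved stays moved. The work goes in short steps, Python scripts to look and compute and a shell command to move; the robot and the scene stay as the last step left them, time stands still between calls to the robot, and variables do not carry over. Pictures are saved under pics/ and viewed, at most 10 in all, crops included, and the job is handed in when it is done.

```bash
ls; mkdir -p pics; cat > h.py <<'E'
import numpy as np, cv2
from scipy.spatial.transform import Rotation as R
from workcell import manip
def shot(n,name=None):
    c=manip.get_calibration(n); im,d=manip.camera(n)
    if name: cv2.imwrite('pics/'+name+'.png',im[:,:,::-1])
    return c,im,d
def world(c,u,v,z):
    """depth z along axis"""
    p=np.stack([(u-c['cx'])/c['fx']*z,-(v-c['cy'])/c['fy']*z,-z*np.ones_like(z)],-1)
    return R.from_quat(c['orientation']).apply(p.reshape(-1,3))+np.array(c['xyz'])
def onplane(c,u,v,h):
    r=R.from_quat(c['orientation']).apply([(u-c['cx'])/c['fx'],-(v-c['cy'])/c['fy'],-1.])
    o=np.array(c['xyz']); return o+r*(h-o[2])/r[2]
def cloud(c,d):
    v,u=np.mgrid[0:400,0:640]
    return world(c,u.astype(float),v.astype(float),d.astype(float)).reshape(400,640,3)
E
python3 - <<'E'
from h import *
for n in('top','scene'):
    c,im,d=shot(n,n+'0'); print(n,c)
    for t in('box','cover'):
        for r in manip.trace(t,n)[:3]: print(t,r['p'],r['box'])
    for t in ('frame_top','pin','wing','slot','handle','cover','jar'):
        for r in manip.tip_of(t,n)[:3]: 
            print(t,r['p'],r['pixel'])
print(manip.get_obs())
E
```

```text
pics
top {'fx': 446.62002872296176, 'fy': 446.62002872296176, 'cx': 320.43279364265123, 'cy': 198.29003063062729, 'xyz': array([ 0.44772891, -0.01575181,  0.96066864]), 'orientation': array([-0.04170577,  0.03031964,  0.70768583, -0.70464326])}
box 0.72 [384.7, 134.3, 466.7, 233.7]
box 0.56 [152.3, 153.3, 255.8, 276.1]
cover 0.92 [383.4, 134.3, 466.4, 234.6]
cover 0.78 [177.4, 54.5, 281.0, 123.1]
cover 0.77 [401.6, 270.5, 466.1, 369.7]
frame_top 0.81 [200.5, 212.5]
frame_top 0.26 [425.5, 183.7]
pin 0.77 [191.1, 176.1]
wing 0.47 [202.8, 254.0]
slot 0.92 [263.9, 93.2]
slot 0.65 [432.7, 281.3]
slot 0.55 [433.7, 217.7]
handle 0.86 [426.5, 181.4]
handle 0.78 [436.1, 319.4]
handle 0.56 [225.2, 82.7]
cover 0.97 [226.9, 86.9]
cover 0.7 [426.3, 186.5]
scene {'fx': 442.48917921696636, 'fy': 442.48917921696636, 'cx': 317.8492474581858, 'cy': 200.3006464522233, 'xyz': array([ 1.16204614, -0.22100181,  0.74951873]), 'orientation': array([0.31577132, 0.22307394, 0.5328847 , 0.75270206])}
box 0.72 [361.7, 144.6, 475.6, 238.3]
box 0.21 [305.4, 201.7, 318.2, 216.5]
cover 0.98 [178.1, 231.9, 273.8, 32
[... 406 characters left out ...]
.0, 'joint_pos': array([-1.26062248,  0.3321729 , -0.06474767,  1.46007227,  0.02163031,
        1.34991355, -0.08851455]), 'joint_velocities': array([ 0.00167896,  0.00014387,  0.00039673, -0.00106929,  0.0006671 ,
       -0.00017936,  0.00136847]), 'tau': array([ 7.31592809e-05, -6.25230789e+01,  4.90032288e-02, -3.91828859e+01,
        1.63572771e-02,  1.87109683e-03, -9.95871119e-06]), 'position': array([0.20414033, 0.59075052, 0.24536785]), 'ee_rot': array([1.65600631e-01, 9.86192895e-01, 6.46328022e-05, 7.26495742e-06]), 'ft_force': array([ 0.22861016, -0.27606696,  0.23966142]), 'torque': array([0.01931425, 0.03895644, 0.04511148]), 'grasp_force': 0.0, 'grip_width': 1.002111710131596}
```

View pics/top0.png

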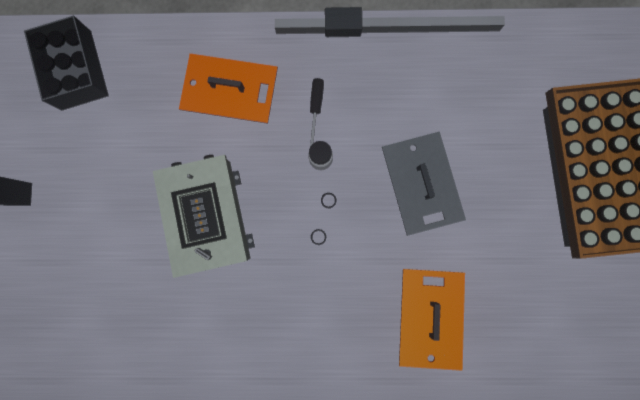

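View pics/scene0.png

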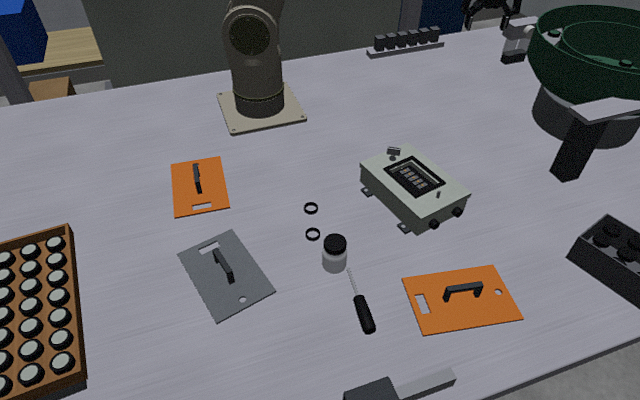

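The top view shows the white box at about (200,212), with its wing near (203,254) and pin near (190,176). The grey cover is at (425,183), with its slot at the bottom (433,217). The rings are at (328,200) and (318,237), and the jar is at (320,153). The orange plates are look-alikes.

```bash
python3 - <<'E'
from h import *
c,im,d=shot('top')
P=cloud(c,d)
print('table z',np.median(P[250:380,280:380,2]))
def rect(m,lbl):
    q=P[m][:,:2].astype(np.float32); r=cv2.minAreaRect(q*1000); print(lbl,m.sum(),r,'z',np.median(P[m][:,2]))
X=P[...,0];Y=P[...,1];Z=P[...,2]
sub=np.zeros((400,640),bool)
m=sub.copy(); m[140:290,145:260]=1; m&=(abs(Z-.07)<.008)
m=cv2.morphologyEx(m.astype(np.uint8),cv2.MORPH_OPEN,np.ones((3,3)))>0
rect(m,'box')
tr=manip.trace('cover','top')
for t in tr:
    b=t['box']
    if 370<b[0]<395: 
        mm=t['pixels']; 
        # project to bench plane+5mm, using low-Z only
        rect(mm&(Z<.02),'cover')
        break
for t,h,w in(('pin',.07,0),('wing',.094,0),('frame_top',.07,0),('slot',.005,1),('handle',.045,1),('cover',.005,1),('jar',0.0,2),('ring_a',0.,2)):
    for r in manip.tip_of(t,'top')[:4]:
        print(t,round(r['p'],2),r['pixel'],onplane(c,*r['pixel'],h).round(4))
# wing points
m=sub.copy(); m[235:275,185:225]=1; m&=(Z>.088); q=P[m]; print('wing',len(q),q.mean(0),q[:,2].max()); 
r=cv2.minAreaRect((q[:,:2]*1000).astype(np.float32)); print(r)
w,v=np.linalg.eigh(np.cov(q[:,:2].T)); print(w,np.arctan2(v[1,1],v[0,1]))
cv2.imwrite('pics/wing0.png',cv2.resize(im[140:290,140:265,::-1],None,fx=4,fy=4,interpolation=cv2.INTER_CUBIC))
E
```

```text
table z -0.0011001099160522498
box 6878 ((506.39971923828125, 243.14093017578125), (220.64306640625, 151.28904724121094), 12.625329971313477) z 0.06894746212602904
cover 5162 ((579.0805053710938, -221.8576202392578), (202.8785858154297, 131.61842346191406), 14.646085739135742) z 0.004299542701069581
pin 0.87 [190.0, 179.1] [0.5792 0.2623 0.07  ]
wing 0.54 [200.1, 251.6] [0.4339 0.2314 0.094 ]
frame_top 0.84 [201.7, 213.1] [0.5102 0.2369 0.07  ]
slot 0.79 [263.0, 92.6] [0.7809 0.1256 0.005 ]
slot 0.77 [435.3, 217.9] [ 0.5022 -0.2454  0.005 ]
slot 0.74 [433.1, 283.5] [ 0.3643 -0.2367  0.005 ]
handle 0.94 [428.8, 179.2] [ 0.5798 -0.2248  0.045 ]
handle 0.93 [436.6, 318.6] [ 0.2986 -0.2324  0.045 ]
handle 0.7 [224.5, 79.7] [0.7959 0.202  0.045 ]
cover 0.8 [433.6, 319.0] [ 0.2913 -0.2356  0.005 ]
cover 0.62 [226.9, 88.1] [0.7919 0.2058 0.005 ]
cover 0.59 [425.6, 185.5] [ 0.572  -0.2267  0.005 ]
cover 0.5 [190.9, 175.1] [0.5976 0.2808 0.005 ]
jar 0.71 [322.5, 158.4] [ 0.6335 -0.0052  0.    ]
ring_a 0.45 [318.3, 233.9] [0.4692 0.0044 0.    ]
ring_a 0.4 [326.7, 200.8] [ 0.5405 -0.014   0.    ]
wing 105 [0.43106323 0.21292891 0.14149288] 0.9606686383743376
((433.3181457519531, 111.90345764160156), (21.892333984375, 255.99783325195312), 1.5528476238250732)
[3.54991499e-05 2.71272627e-03] 1.6292971179761244
```

View pics/wing0.png

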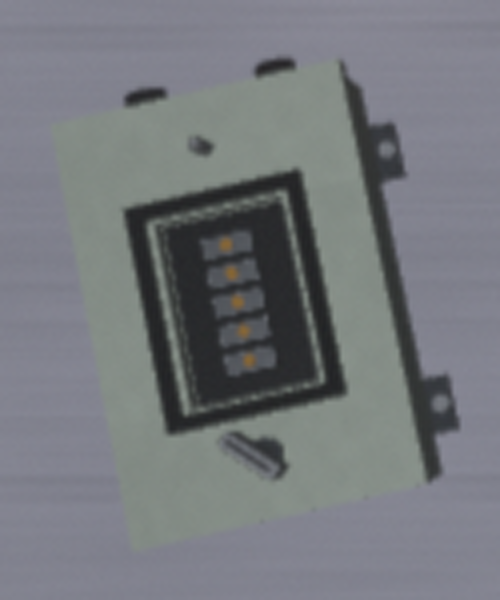

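The crop shows the wing about 44° short of straight across the box. I'll grip it at its present angle, then turn it counter-clockwise.

```bash
cat >> h.py <<'E'
def plan(xyz,yang):
    """units for pendant: tool down, tool y at world angle yang (deg)"""
    o=manip.get_obs(); r0=R.from_quat(o['ee_rot']); a=np.radians(yang)
    y=np.array([np.cos(a),np.sin(a),0]); z=np.array([0,0,-1.]); x=np.cross(y,z)
    r1=R.from_matrix(np.stack([x,y,z],1))
    print('shift',(r0.inv().apply(np.array(xyz)-o['position'])/.05).round(3),'turn',(np.degrees((r0.inv()*r1).as_rotvec())/8).round(3),
     'z=%.4f t=%.2f'%(o['position'][2],o['clock']), 'yang %.1f'%np.degrees(np.arctan2(*r0.as_matrix()[1::-1,1])), 'q7 %.2f'%o['joint_pos'][6])
E
python3 - <<'E'
from h import *
c,im,d=shot('top'); P=cloud(c,d);Z=P[...,2]
m=np.zeros((400,640),bool); m[235:275,185:225]=1; m&=(Z>.09)&(Z<.115); q=P[m]
print(len(q),q.mean(0)); w,v=np.linalg.eigh(np.cov(q[:,:2].T)); print(w,np.degrees(np.arctan2(v[1,1],v[0,1])))
plan([.4303,.2261,.2],-31)
E
```

```text
96 [0.43015461 0.22439715 0.10093018]
[8.14510801e-06 8.90036859e-05] 57.939968653086126
shift [-6.657 -5.415  0.906] turn [ 0.0000e+00 -1.0000e-03  1.2742e+01] z=0.2453 t=1.55 yang 70.9 q7 -0.09
```

```bash
python3 -m pendant '[[-1.1,-0.9,0.1,0,0,1.3,1],[-2.2,-1.8,0.2,0,0,2.6,1],[-3.3,-2.7,0.4,0,0,3.9,1],[-4.4,-3.6,0.6,0,0,5.2,1],[-5.5,-4.5,0.8,0,0,6.5,0.5],[-6.2,-5.1,0.9,0,0,7.8,0.2],[-6.66,-5.42,0.9,0,0,9.1,0],[-6.66,-5.42,0.9,0,0,10.4,0],[-6.66,-5.42,0.9,0,0,11.7,0],[-6.66,-5.42,0.9,0,0,12.9,0]]'
python3 - <<'E'
from h import *
c,im,d=shot('wrist','w1'); P=cloud(c,d);Z=P[...,2]
m=(Z>.09)&(Z<.115)&(np.hypot(P[...,0]-.43,P[...,1]-.226)<.03); q=P[m]
print(len(q))
if len(q)>20:
  print(q.mean(0)); w,v=np.linalg.eigh(np.cov(q[:,:2].T)); print(w,np.degrees(np.arctan2(v[1,1],v[0,1])))
  print(cv2.minAreaRect((q[:,:2]*1000).astype(np.float32)))
for t in('wing','pin','frame_top'):
  h={'wing':.094}.get(t,.07)
  for r in manip.tip_of(t,'wrist')[:2]: print(t,r['p'],r['pixel'],onplane(c,*r['pixel'],h))
plan([.4303,.2255,.094],-32)
E
```

```text
clock: 2.8
position: [0.4305, 0.2257, 0.2004]
ee_rot: [0.877, 0.48, 0.0, -0.0]
ft_force: [-0.7, -0.4, -0.4]
grip_width: 0.498
grasp_force: 0.0
561
[0.4331276  0.22893254 0.10255137]
[6.60343392e-06 9.32425888e-05] 56.452515554893765
((432.1275634765625, 227.0494842529297), (32.20326614379883, 8.859355926513672), 57.41752624511719)
wing 0.84 [318.9, 199.9] [0.43089332 0.2280172  0.094     ]
wing 0.25 [441.6, 309.2] [0.46518236 0.0902074  0.094     ]
pin 0.79 [476.3, 40.3] [0.58483911 0.26152167 0.07      ]
frame_top 0.86 [390.8, 125.6] [0.50524537 0.24204304 0.07      ]
shift [-7.000e-03  2.000e-03  2.127e+00] turn [ 0.    -0.002 -0.004] z=0.2004 t=3.00 yang -32.0 q7 -1.12
```

View pics/w1.png

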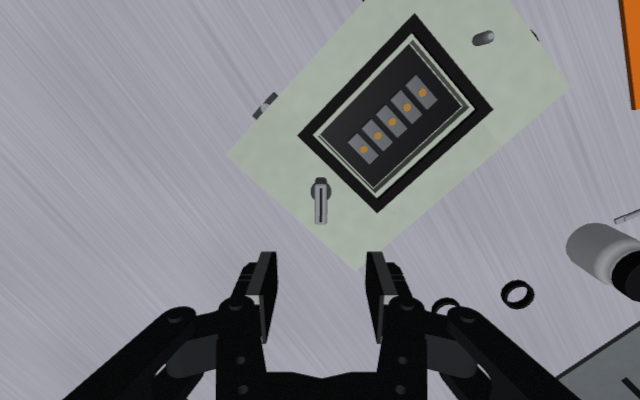

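The wrist view shows the wing at (320,202), centred between the open jaws and standing parallel to the pads. I'll descend and grip it.

```bash
python3 -m pendant '[[0.03,0.01,0.8,0,0,0,0],[0.03,0.01,1.4,0,0,0,0],[0.03,0.01,1.8,0,0,0,0],[0.03,0.01,2.1,0,0,0,0],[0.03,0.01,2.1,0,0,0,-0.5],[0.03,0.01,2.1,0,0,0,-1],[0.03,0.01,2.1,0,0,0,-1],[0.03,0.01,2.1,0,0,0,-1],[0.03,0.01,2.1,0,0,0,-1],[0.03,0.01,2.1,0,0,0,-1]]' 40
```

```text
clock: 4.25
position: [0.4313, 0.2275, 0.0961]
ee_rot: [0.876, 0.483, 0.0, -0.001]
ft_force: [-5.0, 0.9, 3.7]
grip_width: 0.095
grasp_force: 41.6
```

```bash
python3 -m pendant '[[0,0,0,0,0,-0.7,-1],[0,0,0,0,0,-1.4,-1],[0,0,0,0,0,-2.1,-1],[0,0,0,0,0,-2.8,-1],[0,0,0,0,0,-3.5,-1],[0,0,0,0,0,-4.2,-1],[0,0,0,0,0,-4.9,-1],[0,0,0,0,0,-5.6,-1],[0,0,0,0,0,-5.6,-1],[0,0,0,0,0,-5.6,-1]]'
python3 -c "
from h import *; plan([.43,.226,.1],12.6)"
```

```text
clock: 5.5
position: [0.4312, 0.2275, 0.0961]
ee_rot: [0.625, 0.78, 0.0, -0.0]
ft_force: [-5.1, 0.6, 4.2]
grip_width: 0.094
grasp_force: 41.6
shift [-0.025 -0.03  -0.079] turn [-0.001 -0.008 -0.001] z=0.0961 t=5.50 yang 12.6 q7 -0.31
```

Aligned at 12.6°. I'll open, rise and check.

```bash
python3 -m pendant '[[0,0,0,0,0,0,-0.5],[0,0,0,0,0,0,0],[0,0,0,0,0,0,0],[0,0,-0.5,0,0,0,0],[0,0,-1.4,0,0,0,0],[0,0,-2.3,0,0,0,0],[0,0,-2.6,0,0,0,0],[0,0,-2.6,0,0,0,0],[0,0,-2.6,0,0,0,0],[0,0,-2.6,0,0,0,0]]'
python3 - <<'E'
from h import *
c,im,d=shot('wrist','w2'); P=cloud(c,d);Z=P[...,2]
m=(Z>.09)&(Z<.115)&(np.hypot(P[...,0]-.431,P[...,1]-.227)<.03); q=P[m]
print(len(q),q.mean(0),cv2.minAreaRect((q[:,:2]*1000).astype(np.float32)))
for t in('wing','pin','frame_top'):
  h={'wing':.094}.get(t,.07)
  for r in manip.tip_of(t,'wrist')[:1]: print(t,r['p'],r['pixel'],onplane(c,*r['pixel'],h))
m=(abs(Z-.07)<.004)&(P[...,1]>.1); m=cv2.morphologyEx(m.astype(np.uint8),cv2.MORPH_OPEN,np.ones((5,5)))>0
print(cv2.minAreaRect((P[m][:,:2]*1000).astype(np.float32)), np.median(Z[m]))
plan([.579,-.2219,.2],-75.4)
E
```

```text
clock: 6.75
position: [0.4311, 0.2265, 0.224]
ee_rot: [0.626, 0.78, -0.001, -0.0]
ft_force: [0.8, -0.4, 0.0]
grip_width: 0.501
grasp_force: 0.0
454 [0.43142882 0.2291031  0.10274161] ((431.8200988769531, 227.50233459472656), (8.086568832397461, 31.788570404052734), 12.520222663879395)
wing 0.84 [322.4, 189.7] [0.43185328 0.22880236 0.094     ]
pin 0.7 [500.4, 185.0] [0.58634012 0.25987931 0.07      ]
frame_top 0.66 [409.3, 183.5] [0.50727779 0.24374057 0.07      ]
((508.415283203125, 243.78634643554688), (221.09033203125, 150.96697998046875), 12.666321754455566) 0.06941013791488293
shift [-9.399  0.934  0.499] turn [-2.0000e-03  5.0000e-03  1.0991e+01] z=0.2248 t=6.95 yang 12.5 q7 -0.35
```

View pics/w2.png

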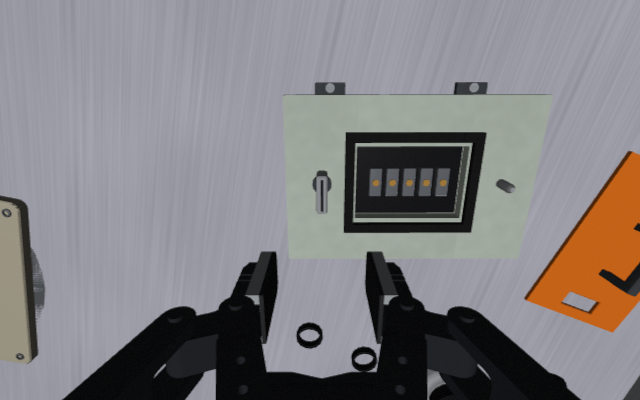

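The wing now lies straight across the box, seen at (321,192). Next I'll move to the cover.

```bash
python3 -m pendant '[[-1.2,0.1,-0.3,0,0,1.3,0],[-2.4,0.2,-0.5,0,0,2.6,0],[-3.6,0.3,-0.5,0,0,3.9,0],[-4.8,0.5,-0.5,0,0,5.2,0],[-6,0.6,-0.5,0,0,6.5,0],[-7.2,0.7,-0.5,0,0,7.8,0],[-8.4,0.8,-0.5,0,0,9.1,0],[-9.4,0.93,-0.5,0,0,10.4,0],[-9.4,0.93,-0.5,0,0,11,0],[-9.4,0.93,-0.5,0,0,11,0]]'
python3 - <<'E'
from h import *
c,im,d=shot('wrist','w3'); P=cloud(c,d);Z=P[...,2]
m=(Z>.038)&(Z<.055)&(np.hypot(P[...,0]-.579,P[...,1]+.222)<.06); q=P[m]
print(len(q),q.mean(0),cv2.minAreaRect((q[:,:2]*1000).astype(np.float32)))
for t,h in(('slot',.005),('handle',.045),('cover',.005)):
  for r in manip.tip_of(t,'wrist')[:2]: print(t,r['p'],r['pixel'],onplane(c,*r['pixel'],h))
for t in manip.trace('cover','wrist')[:2]:
  mm=t['pixels']&(abs(Z-.004)<.008); print(t['p'],t['box'],cv2.minAreaRect((P[mm][:,:2]*1000).astype(np.float32)))
plan([.579,-.2219,.045],-75.4)
E
```

```text
clock: 8.2
position: [0.5789, -0.2222, 0.2497]
ee_rot: [0.992, 0.126, -0.001, 0.0]
ft_force: [-0.3, -0.2, 0.5]
grip_width: 0.493
grasp_force: 0.0
773 [ 0.5817113  -0.2205799   0.04430972] ((579.7760620117188, -220.7960205078125), (71.68013763427734, 11.268117904663086), 14.691253662109375)
slot 0.97 [320.8, 220.8] [ 0.50868249 -0.24037637  0.005     ]
slot 0.79 [295.2, 308.8] [ 0.3762717  -0.23904266  0.005     ]
handle 0.84 [319.6, 169.5] [ 0.58007511 -0.22076466  0.045     ]
handle 0.6 [275.3, 373.7] [ 0.30236441 -0.23272307  0.045     ]
cover 0.7 [323.9, 161.2] [ 0.58104396 -0.22537699  0.005     ]
cover 0.55 [277.7, 353.4] [ 0.29653413 -0.23205066  0.005     ]
0.76 [264.2, 289.3, 346.5, 375.3] ((328.9110107421875, -256.60247802734375), (93.80377960205078, 131.84710693359375), 89.22467803955078)
0.56 [261.3, 69.5, 381.9, 241.5] ((579.3867797851562, -221.2769317626953), (199.93492126464844, 132.09005737304688), 14.447005271911621)
shift [-0.008  0.017  4.109] turn [-0.003 -0.004  0.008] z=0.2504 t=8.45 yang -75.3 q7 -0.83
```

View pics/w3.png

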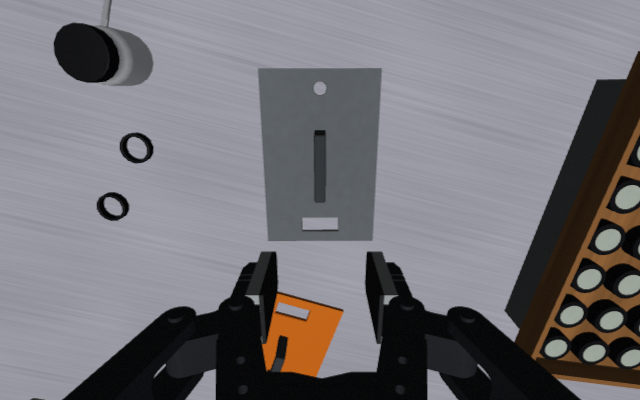

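The handle lies at (320,168), parallel to the pads, and the slot is at (320,224). I'll descend and grip the handle.

```bash
python3 -m pendant '[[0.02,-0.02,1.1,0,0,0,0],[0.02,-0.02,2.2,0,0,0,0],[0.02,-0.02,3.2,0,0,0,0],[0.02,-0.02,3.8,0,0,0,0],[0.02,-0.02,4.28,0,0,0,0],[0.02,-0.02,4.28,0,0,0,-0.5],[0.02,-0.02,4.28,0,0,0,-1],[0.02,-0.02,4.28,0,0,0,-1],[0.02,-0.02,4.28,0,0,0,-1],[0.02,-0.02,4.28,0,0,0,-1]]' 100
python3 -c "
from h import *; plan([.5077,.2442,.2],-77.35)"
```

```text
clock: 9.7
position: [0.5803, -0.2207, 0.0373]
ee_rot: [0.992, 0.127, 0.001, -0.0]
ft_force: [-2.3, 1.5, 6.9]
grip_width: 0.112
grasp_force: 98.9
shift [ 0.934 -9.363 -3.253] turn [ 0.001 -0.01   0.237] z=0.0373 t=9.70 yang -75.5 q7 -0.72
```

```bash
python3 -m pendant '[[0,0,-0.3,0,0,0,-1],[0,0,-0.7,0,0,0,-1],[0,0,-1.2,0,0,0,-1],[0,0,-1.7,0,0,0,-1],[0,0,-2.2,0,0,0,-1],[0,0,-2.7,0,0,0,-1],[0,0,-3,0,0,0,-1],[0,0,-3.3,0,0,0,-1],[0,0,-3.3,0,0,0,-1],[0,0,-3.3,0,0,0,-1]]'
python3 - <<'E'
from h import *
c,im,d=shot('wrist','w4'); P=cloud(c,d);Z=P[...,2]
o=manip.get_obs(); print(o['position'],o['grip_width'],o['grasp_force'],o['ft_force'])
t=[t for t in manip.trace('cover','wrist') if t['box'][1]<200][:1]
m=(abs(Z-.165)<.02)&(P[...,1]<-.1)&(np.hypot(P[...,0]-.58,P[...,1]+.22)<.13)
q=P[m]; A=np.c_[q[:,:2]-q[:,:2].mean(0),np.ones(len(q))]
for k in range(4):
    s=np.linalg.lstsq(A,q[:,2],rcond=None)[0]; k2=abs(A@s-q[:,2])<.003; q,A=q[k2],A[k2]
print(len(q),'slopes',s, cv2.minAreaRect((q[:,:2]*1000).astype(np.float32)))
plan([.5077,.2442,.2],-77.35)
E
```

```text
clock: 10.95
position: [0.5794, -0.2204, 0.2005]
ee_rot: [0.992, 0.127, -0.001, -0.0]
ft_force: [0.6, -0.2, -4.6]
grip_width: 0.115
grasp_force: 98.0
[ 0.57928117 -0.22045756  0.20032352] 0.11630197006903664 98.03310513496399 [-0.42863194 -0.04368945 -3.07707564]
59469 slopes [-0.00264172  0.00253278  0.16753192] ((578.60693359375, -221.4847412109375), (200.87022399902344, 131.00457763671875), 14.41331672668457)
shift [ 0.946 -9.355  0.012] turn [-0.005  0.01   0.235] z=0.2003 t=11.05 yang -75.5 q7 -0.81
```

View pics/w4.png

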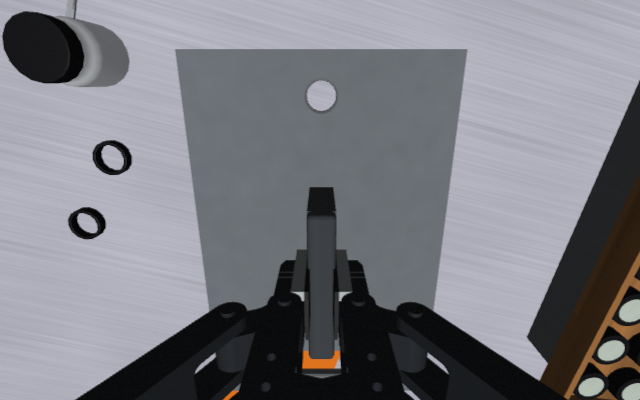

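The cover hangs level in the grip, with its hole at (321,96). I'll carry it over the box.

```bash
python3 -m pendant '[[0.05,-0.5,0,0,0,0,-1],[0.15,-1.5,0,0,0,0,-1],[0.25,-2.7,0,0,0,0.1,-1],[0.4,-3.9,0,0,0,0.1,-1],[0.5,-5.1,0,0,0,0.2,-1],[0.65,-6.3,0,0,0,0.23,-1],[0.77,-7.5,0,0,0,0.23,-1],[0.88,-8.5,0,0,0,0.23,-1],[0.95,-9.15,0,0,0,0.23,-1],[0.96,-9.37,0,0,0,0.23,-1]]'
python3 -m pendant '[[0,0,0,0,0,0,-1],[0,0,0,0,0,0,-1],[0,0,0.2,0,0,0,-1],[0,0,0.4,0,0,0,-1],[0,0,0.6,0,0,0,-1],[0,0,0.7,0,0,0,-1],[0,0,0.7,0,0,0,-1],[0,0,0.7,0,0,0,-1],[0,0,0.7,0,0,0,-1],[0,0,0.7,0,0,0,-1]]'
python3 - <<'E'
from h import *
c,im,d=shot('wrist','w5'); P=cloud(c,d);Z=P[...,2]
o=manip.get_obs(); print(o['position'],o['grip_width'],o['grasp_force'],o['ft_force'])
z=o['position'][2]-.0328
def rect(m): return cv2.minAreaRect((P[m][:,:2]*1000).astype(np.float32))
near=np.hypot(P[...,0]-.508,P[...,1]-.244)<.14
m=(abs(Z-z)<.006)&near; m=cv2.morphologyEx(m.astype(np.uint8),cv2.MORPH_OPEN,np.ones((5,5)))>0
print(m.sum(),np.median(Z[m]),rect(m))
ct,it,dt=shot('top','t5'); Q=cloud(ct,dt)
m=(abs(Q[...,2]-z)<.008)&(np.hypot(Q[...,0]-.508,Q[...,1]-.244)<.14)
m=cv2.morphologyEx(m.astype(np.uint8),cv2.MORPH_OPEN,np.ones((3,3)))>0
print('top',cv2.minAreaRect((Q[m][:,:2]*1000).astype(np.float32)))
plan([.5084,.2452,.115],-77.35)
cv2.imwrite('pics/t5c.png',np.hstack([im[:,:,::-1][:,120:520],cv2.resize(it[140:290,140:265,::-1],(333,400),interpolation=cv2.INTER_CUBIC)]))
E
```

```text
clock: 12.3
position: [0.5076, 0.2471, 0.2006]
ee_rot: [0.994, 0.112, -0.001, 0.0]
ft_force: [0.1, 0.0, -3.7]
grip_width: 0.115
grasp_force: 98.1
clock: 13.55
position: [0.5087, 0.245, 0.1665]
ee_rot: [0.994, 0.111, 0.0, -0.0]
ft_force: [0.4, 1.1, -3.3]
grip_width: 0.112
grasp_force: 98.1
[0.50863    0.24494064 0.16647106] 0.11465707894780498 98.08685302734375 [ 0.14043621 -0.66680402 -3.72310456]
59384 0.1336974750710097 ((513.0890502929688, 245.05239868164062), (190.29295349121094, 131.50146484375), 12.634529113769531)
top ((506.63897705078125, 243.42323303222656), (200.4163818359375, 131.06700134277344), 12.617239952087402)
shift [-0.003 -0.006  1.028] turn [-0.002 -0.001  0.005] z=0.1664 t=13.65 yang -77.3 q7 -1.76
```

View pics/t5c.png

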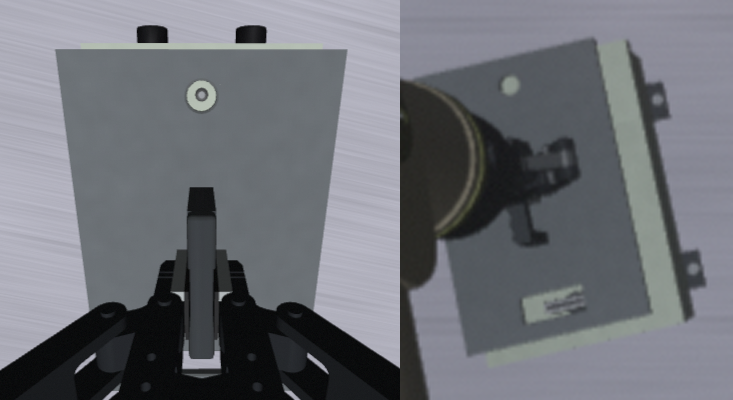

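Both views show the pin centred in the hole (202,96) and the wing centred in the slot. The top camera puts cover and box within 0.5 mm of each other. Lowering.

```bash
python3 -m pendant '[[0,0,0.15,0,0,0,-1],[0,0,0.3,0,0,0,-1],[0,0,0.45,0,0,0,-1],[0,0,0.6,0,0,0,-1],[0,0,0.75,0,0,0,-1],[0,0,0.85,0,0,0,-1],[0,0,0.95,0,0,0,-1],[0,0,1.02,0,0,0,-1],[0,0,1.02,0,0,0,-1],[0,0,1.02,0,0,0,-1]]'
python3 -m pendant '[[0,0,0.03,0,0,0,-1],[0,0,0.06,0,0,0,-1],[0,0,0.09,0,0,0,-1],[0,0,0.12,0,0,0,-1],[0,0,0.14,0,0,0,-1],[0,0,0.16,0,0,0,-1],[0,0,0.18,0,0,0,-1],[0,0,0.18,0,0,0,-1],[0,0,0.18,0,0,0,-1],[0,0,0.18,0,0,0,-1]]'
```

```text
clock: 14.9
position: [0.5087, 0.245, 0.1155]
ee_rot: [0.994, 0.111, 0.0, -0.0]
ft_force: [-0.0, 0.6, -2.9]
grip_width: 0.113
grasp_force: 98.1
clock: 16.15
position: [0.5087, 0.2451, 0.1074]
ee_rot: [0.994, 0.111, 0.0, -0.0]
ft_force: [-6.1, -2.9, 12.3]
grip_width: 0.114
grasp_force: 100.4
```

```bash
python3 -m pendant '[[0,0,0.01,0,0,0,-1],[0,0,0.02,0,0,0,-1],[0,0,0.03,0,0,0,-1],[0,0,0.04,0,0,0,-1],[0,0,0.04,0,0,0,-1],[0,0,0.04,0,0,0,-1],[0,0,0.04,0,0,0,-1],[0,0,0.04,0,0,0,-1],[0,0,0.04,0,0,0,-1],[0,0,0.04,0,0,0,-1]]'
python3 - <<'E'
from h import *
c,im,d=shot('wrist'); P=cloud(c,d);Z=P[...,2]
o=manip.get_obs(); print(o['position'],o['grasp_force'],o['ft_force'])
m=(abs(Z-.075)<.01)&(np.hypot(P[...,0]-.508,P[...,1]-.244)<.115)
q=P[m]; A=np.c_[q[:,:2]-[.508,.244],np.ones(len(q))]
for k in range(4):
    s=np.linalg.lstsq(A,q[:,2],rcond=None)[0]; k2=abs(A@s-q[:,2])<.003; q,A=q[k2],A[k2]
print(len(q),'slopes',s)
ct,it,dt=shot('top','t6'); Q=cloud(ct,dt); sc,si,_=shot('scene','s6')
m=(Q[...,2]>.0715)&(Q[...,2]<.085)&(np.hypot(Q[...,0]-.508,Q[...,1]-.244)<.125)
m=cv2.morphologyEx(m.astype(np.uint8),cv2.MORPH_OPEN,np.ones((3,3)))>0
print('top',cv2.minAreaRect((Q[m][:,:2]*1000).astype(np.float32)),np.median(Q[...,2][m]))
f=lambda a:cv2.resize(a[:,:,::-1],(400,480),interpolation=cv2.INTER_CUBIC)
cv2.imwrite('pics/t6c.png',np.hstack([f(si[120:250,350:480]),f(it[140:290,140:265])]))
E
```

```text
clock: 17.4
position: [0.5087, 0.245, 0.1072]
ee_rot: [0.994, 0.11, -0.0, -0.001]
ft_force: [-15.9, -7.0, 32.8]
grip_width: 0.114
grasp_force: 103.3
[0.50871816 0.24505296 0.10718644] 103.33667278289795 [-14.80901143  -5.86376485  32.82137303]
59275 slopes [-0.00036214  0.00092043  0.07454044]
top ((506.74163818359375, 243.2743682861328), (200.22496032714844, 130.97866821289062), 12.70646858215332) 0.07396246057851252
```

View pics/t6c.png

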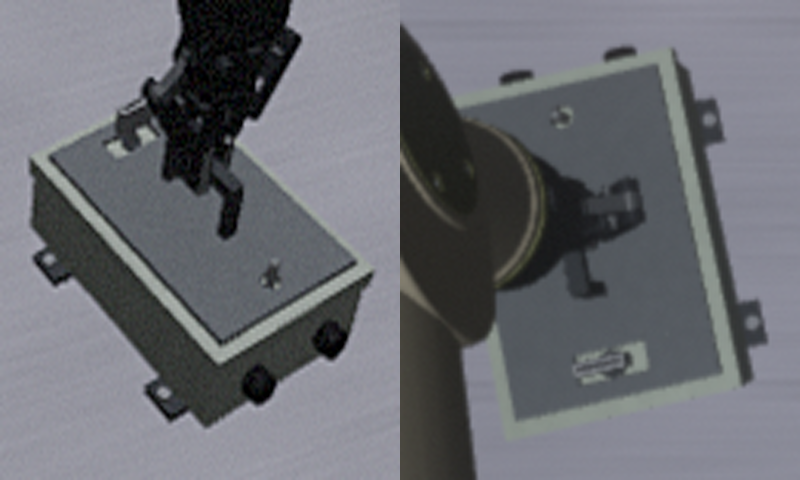

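Both views show the cover flush and square, with the pin and wing through their openings. The push of about 33 N with almost no further travel confirms it is on the frame. Handing in.

```bash
python3 -c "
from h import *; print(manip.hand_in()); o=manip.get_obs(); print(o['position'],o['ft_force'])"
```

```text
the job is handed in; nothing more can be done
None
the job is handed in; nothing more can be done
```

I turned the wing straight across the box, then fitted the cover and pressed it flush on the frame, and handed the job in at about 17.5 s with the fingers still holding it at about 33 N; no verdict came back.

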